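Reverse the ratchet and clamp the test block

ROBOT

A 6-joint arm with a two-finger parallel gripper is mounted at the origin on the work surface. World frame = base frame: x ahead of the robot, y to its left, z up, the work surface at z = 0. Lengths are in m, angles in degrees, forces in N, time in s.
With the tool pointing down it reaches from about 0.325 to 0.775 m from the base axis. Payload 5.5 kg.
Tool frame: the origin (TCP) lies at the very end of the fingers, on their centre line; the grasp point (between the pads) lies 19 mm behind it; z points along the fingers, y is the direction in which the jaws open and shut (so a half turn about z gives the same grasp; the last joint's range is limited). The gripper opens to 85 mm and grips with 20 to 120 N. Pads are 22 mm wide; open, the fingers measure 114 mm over their backs; the gripper's body (76 mm by 85 mm) begins 54 mm behind the grasp point. The pads swing forward as they close: fully open they stand 13 mm farther back than shut.
Start: joints at [64.991, 5.22, 70.514, -0, 104.267, -3.249], TCP at [0.222, 0.557, 0.201] pointing down, gripper open.
Joint ranges: [-164.24, 164.24], [-49.07, 125.15], [9.68, 141.18], [-86.29, 266.29], [3.28, 154.24], [-151.56, 151.56]. Speed limits (degrees/s): [147.25, 147.25, 172.46, 180, 180, 180].

INTERFACE

Orientations are given as a 3x3 rotation matrix whose columns are the frame's x, y, z axes.
In Python, from rig import * gives the robot as it stands.
- The arm moves only by the tool apply_moves, never from a script. Its argument "commands" is a list of rows, each a list of 5 numbers: the finger opening in m, from 0 to 0.0854, then the shift along the tool's x, y, z in m, then the turn about the tool's z in units of 8 degrees (1.0 is 8 degrees). In form: [[grip, tx, ty, tz, twist], ...]. A call has 1 to 5 rows; each row is the pose to reach, as a shift and turn from the pose commanded when the call began, along the tool's axes at that moment; what a row does not reach only later rows make up. A row lasts 1/10 s, in which the tool goes at most 50 mm and 8.59 degrees, less where a joint would pass 70% of its speed; a pose out of reach is approached as far as the arm can. A call with a gripper value outside its range is refused whole. The fingers move at their own pace and stop on an object; "grip_force" is the grip in N (left out, the last holds). Time passes only in rows, so rows that repeat a pose let the fingers close. It gives the time, the measured TCP pose, the force and the opening at its end, in the units of the state.
- read_state(): the state, without advancing time (a new reading comes with each control period).
- snapshot(name): name is "side" or "top"; returns a dict with "img" (480x640x3 uint8, red, green, blue), "fx", "fy", "cx", "cy" (pixels), "rvec" (rotation vector, rad) and "tvec" (3), from world to camera coordinates, as OpenCV has them. Camera axes: x right, y down, z forward; pixel columns grow to the right and rows downward; lengths in m; the calibration is good to about 2 mm. A picture is of the moment at which its call begins. There is no depth.
- hand_in(): hands the job in, once; it reports no verdict.
The state is a dict: "t": time; "joint_positions": joint angles; "joint_velocities": joint speeds; "joint_torque": joint torques, N m; "tool_pos": TCP position; "eef_rot": TCP orientation; "contact_force": force on the tool from outside, world axes, zero at the start; "torque": the same for the moment, N m; "grip_width": finger opening in m.
Only numpy, scipy, OpenCV 4.12 (cv2) and the standard library are available. Lean on these libraries where they do the work, as an engineer would, in place of code of your own. Each camera call takes 0.05 s, during which the arm holds its last target. There are 200 camera calls.

TASK

The ratchet clamp is set to open. Flip its red direction tab fully over to the other side, then swing the blue-knobbed handle back and forth until the jaw has pushed the yellow test block against the fence and grips it firmly, without crushing it. Move jaw and block only by the ratchet, leave the other things on the bench alone, and let go at the end.

Things in the scene. Friction and masses are not known exactly. Their poses are not given: they have to be found in the camera images.
- clamp: Ratchet clamp: grey base plate 265 x 110 x 15 mm with a blue gear housing at its near end, fixed on a black drilled board 12 mm thick. Origin: underside of the base plate, below the ratchet's upright axis, 12 mm above the table. All heights in these notes are above this origin. Its x axis is the jaw's closing direction, z up.
- ratchet_axis (a point): Point on the ratchet's upright axis, at mid-height (68 mm) of the steel handle bar (24 mm wide, top at 74 mm). Its x axis runs along the bar out to the knob, z up. Under the bar is the toothed wheel: 18 teeth of 0.35 rad, so a stroke may lose up to a tooth before it bites.
- handle (a joint): Angle of the handle about the ratchet axis, rad, between stops at -0.6 and +0.6; at 0 it points along the clamp's -x. Growing = counter-clockwise from above = the closing stroke. It has friction (0.3 N m) and stays where it is left.
- knob (a point): On the axis of the upright round blue knob, 26 mm in diameter, rigid on the handle's end, 165 mm from the ratchet axis. Point at height 100 mm; knob from 74 to 120 mm. Its x axis points outwards along the handle. A free closing stroke takes about 5 N at the knob while moving (under 3 N is left on stopping); 8 to 12 N moving, or 3.5 to 7 N left on stopping, is a firm grip; from about 17 N moving the block is crushed. It stiffens within about 0.2 rad.
- selector (a joint): Angle of the red direction lever relative to the handle, rad, between stops at -0.35 and +0.35. It is stiff and stays where it is left; it must go fully to its stop. It carries the sprung two-tipped pawl. Negative (as at first): clockwise strokes bite and open the jaw. Positive: counter-clockwise strokes bite and close it. Against the biting direction the handle runs back freely, clicking, and the jaw stays.
- selector_pivot (a point): Pivot of the red direction lever, on the handle's centre line 60 mm out from the ratchet axis, at height 80 mm. The lever turns here about the upright axis; it lies on top of the bar (heights 77 to 83 mm) and ends in the tab.
- tab (a point): Middle (height 102 mm) of the upright red tab on the direction lever, 41 mm out from its pivot: 18 mm along the lever, 10 mm thick, heights 82 to 116 mm; x axis along the lever, outwards. Push it sideways across the handle, 2 to 3 N, to flip it. It stands 14 mm off the handle's centre line, on the clockwise side when the lever is negative, else the counter-clockwise side.
- jaw: Sliding aluminium jaw, 20 mm thick, 80 mm wide, heights 17 to 52 mm. Origin: centre of its clamping face, which looks along the clamp's +x; 75 mm from the ratchet axis at the start, 63 to 135 mm possible. The wheel drives it by a rack, 16 mm per rad. It has 30 N of friction, so it keeps its place and its grip when the handle is let go.
- block: Loose yellow test block with three black bars on top, 40 mm (x) x 75 mm (y) x 35 mm high, about 0.3 kg, standing on the clamp's bed (height 15 mm) between jaw and fence. Origin: centre of its underside.
- fence: Fixed aluminium fence on the clamp's bed: upright plate 20 mm thick, 80 mm wide, 35 mm high. Origin: centre of the upright's underside; the face that meets the block lies 10 mm towards the jaw.
- fitting: Bystander: loose brass fitting, 32 mm across, 34 mm high; origin under its centre.
- post: Bystander: loose steel post on a black foot 36 mm across, 75 mm high; origin under its centre.
- spare_block: Bystander: loose plain aluminium block 50 x 90 x 30 mm; origin under its centre.
- wrench: Bystander: loose open-ended wrench 160 mm long lying flat; origin at its underside.
- jar: Bystander: loose jar 60 mm across, 70 mm high; origin under its centre.
- driver: Bystander: loose screwdriver 180 mm long lying flat; origin at its underside.
- tray: Bystander: loose grey open tray 120 x 180 x 35 mm; origin under its centre.
There are look-alikes about, which are no part of the job. There is more than one size of the block; the job needs the smallest.

How it is judged (in metres and radians):
On the way, in this order (a step that is already met when the one before it is completed fails the run):
1. the direction lever is flipped to close, before the jaw has advanced (value of joint selector above 0.25 rad and x of jaw in the frame of clamp below 0.079 m), for 0.2 s.
2. the ratchet has advanced the jaw by 8 mm (x of jaw in the frame of clamp above 0.083 m), for 0.05 s.
3. the block is gripped between jaw and fence (contact force between jaw and block above 12 N and contact force between block and fence above 12 N and value of joint selector above 0.25 rad and z of block in the frame of clamp below 0.018 m and angle between block's own z axis and vertical below 0.05 rad and angle between the x axis of block and the x axis of clamp, either way round below 0.05 rad and linear speed of block below 0.01 m/s), for 0.2 s.
At the end, for the whole second after the job is handed in: The direction lever stands on the closing side (above 0.25 rad), and the block stands flat on the clamp's bed, square to it within 0.05 rad, at rest, gripped with more than 12 N both between jaw and block and between block and fence (all of step 3); the robot touches nothing.
It fails at once if the block is crushed (more than 140 N from the jaw) (contact force between jaw and block above 140 N).
It fails at once if the jaw or the block is pushed directly by the robot (more than 3 N) (contact force between any of the fingers, the arm and jaw above 3 N or contact force between any of the fingers, the arm and block above 3 N).
It fails at once if a bystander is moved by more than 20 mm (distance of any of fitting, post, spare_block, wrench, jar, driver, tray from where it was at the start of the episode above 0.02 m).
It also fails if it takes over 64 s, if anything falls off the work surface, if the arm or the gripper's body presses on something with over 40 N, if the wrist force passes 120 N, or if a joint passes its speed limit or range.

## Working session

There is one attempt and no reset: what is moved stays moved. The work goes in short steps, Python scripts to look and compute and a tool call to move; the robot and the scene stay as the last step left them, time stands still between calls to the robot, and variables do not carry over. Pictures are saved under pics/ and viewed, about 8 in all and at most 12, crops included, and the job is handed in when it is done.

Besides the shell and the picture viewer there is one more tool, called after ">>>" as name(argument=value, ...), one argument or row to a line, values as JSON. apply_moves: Moves the arm, as the interface text tells. Its arguments: {"type":"object","properties":{"commands":{"type":"array","items":{"type":"array","items":{"type":"number"}}},"grip_force":{"type":"number"}},"required":["commands"]}

```bash
mkdir -p pics
cat > h.py <<'E'
from rig import *
import numpy as np, cv2
def ray(s,u,v):
    R,_=cv2.Rodrigues(np.array(s["rvec"],float)); t=np.array(s["tvec"],float).ravel()
    d=R.T@np.array([(u-s["cx"])/s["fx"],(v-s["cy"])/s["fy"],1.]); return -R.T@t,d
def onz(s,u,v,z):
    c,d=ray(s,u,v); return c+d*(z-c[2])/d[2]
def proj(s,p):
    K=np.array([[s["fx"],0,s["cx"]],[0,s["fy"],s["cy"]],[0,0,1.]])
    return cv2.projectPoints(np.array(p,float).reshape(-1,1,3),np.array(s["rvec"],float),np.array(s["tvec"],float),K,None)[0].reshape(-1,2)
def save(s,n): cv2.imwrite("pics/"+n+".png",s["img"][:,:,::-1])
def blobs(s,lo,hi,amin=30):
    h=cv2.cvtColor(s["img"],cv2.COLOR_RGB2HSV); m=cv2.inRange(h,np.array(lo),np.array(hi))
    n,l,st,c=cv2.connectedComponentsWithStats(m)
    return [(c[i].round(1),st[i].tolist()) for i in range(1,n) if st[i,4]>=amin],l
E
python3 - <<'E'
from h import *
for n in("top","side"):
    s=snapshot(n); save(s,n+"0"); c,d=ray(s,320,240); print(n,c,d,s["fx"])
    for nm,lo,hi in(("red",(0,130,80),(8,255,255)),("blue",(100,120,50),(125,255,255)),("yel",(22,120,100),(34,255,255))):
        print(nm,blobs(s,lo,hi)[0])
print(read_state())
E
```

```text
top [0.39614913 0.03832556 1.31205275] [ 0.09946586 -0.01692912 -0.99492706] 494.4080337912888
red [(array([314.1, 223.6]), [307, 216, 15, 16, 70]), (array([498. , 243.7]), [490, 226, 17, 35, 369])]
blue [(array([315.7, 194.6]), [310, 181, 19, 31, 147]), (array([338.7, 202.2]), [329, 186, 17, 31, 167]), (array([305.1, 256.5]), [300, 252, 11, 10, 85])]
yel [(array([335.5, 158.5]), [321, 149, 30, 20, 404]), (array([240.2, 333.1]), [217, 313, 48, 41, 968]), (array([420. , 334.3]), [399, 322, 43, 25, 955])]
side [ 0.01436282 -0.70598625  0.66475069] [ 0.49616762  0.69985136 -0.51393046] 435.2075847862845
red [(array([323.6, 244.4]), [315, 235, 23, 16, 154]), (array([339.3, 260. ]), [333, 257, 13, 7, 33]), (array([474.5, 410.6]), [458, 388, 35, 45, 765])]
blue [(array([293.2, 248.2]), [288, 239, 11, 20, 170]), (array([361.3, 265.4]), [348, 256, 30, 20, 229])]
yel [(array([392.2, 246. ]), [380, 238, 26, 17, 232]), (array([195.4, 267.6]), [173, 257, 46, 23, 585]), (array([184.1, 279.7]), [175, 274, 21, 11, 70]), (array([295.2, 384. ]), [268, 359, 56, 53, 1365]), (array([299.7, 419.7]), [294, 416, 13, 9, 32])]
{'t': 0.1, 'joint_positions': array([ 6.49899686e+01,  5.26004379e+00,  7.05747664e+01,  5.93181175e-06,
        1.04265452e+02, -3.24826914e+00]), 'joint_velocities': array([-0.04967637, -0.14031462, -0.21965977, -0.06929628,  0.11504237,
       -0.01083464]), 'joint_torque': array([ 2.38938963e-03, -4.60220897e+01, -4.19215822e+01, -1.13657393e-04,
        1.07336225e-02, -1.76773216e-05]), 'tool_pos': array([0.22232216, 0.5569743 , 0.20035302]), 'eef_rot': array([[-9.28733434e-01,  3.70747435e-01, -7.39910614e-04],
       [ 3.70748160e-01,  9.28732086e-01, -1.58578107e-03],
       [ 9.92544637e-05, -1.74708840e-03, -9.99998469e-01]]), 'contact_force': array([1.03603746, 0.44090018, 0.3900788 ]), 'torque': array([-0.02115587,  0.01438591, -0.029564  ]), 'grip_width': 0.085243115680882}
```

View pics/top0.png

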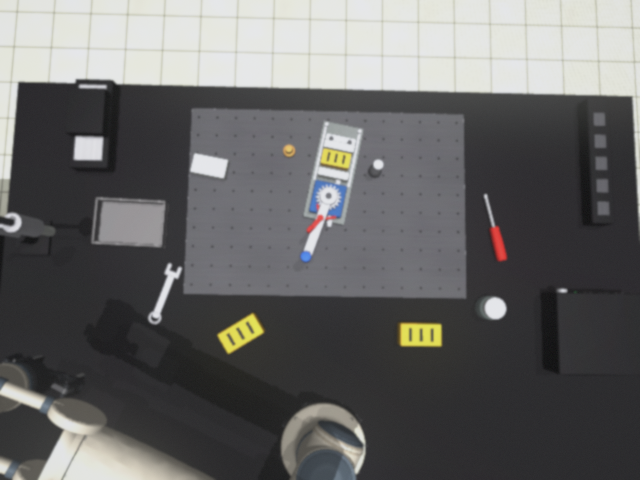

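View pics/side0.png

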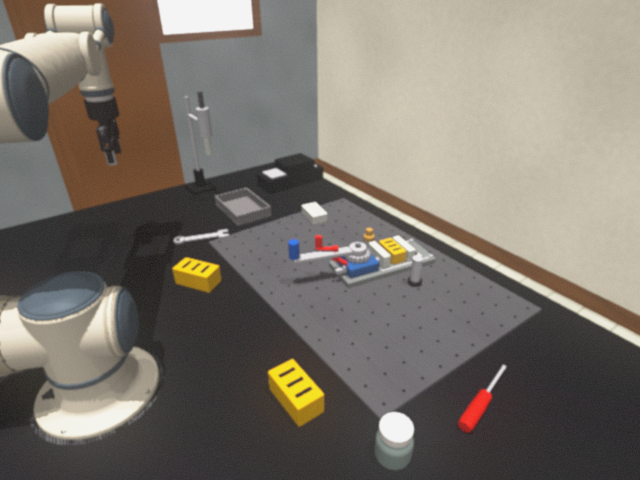

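The top view shows the clamp with its wheel near (328,197), blue knob (305,257), red tab near (314,224) and a second red part near (328,220). The post is at (377,167) and the fitting at (289,150). I'll enlarge both views.

Run:
```python
from h import *
a=snapshot("top"); b=snapshot("side")
A=cv2.resize(a["img"][110:275,270:400],None,fx=3.6,fy=3.6,interpolation=cv2.INTER_CUBIC)
B=cv2.resize(b["img"][220:300,275:445],None,fx=4,fy=4,interpolation=cv2.INTER_CUBIC)[:, :680]
cv2.imwrite("pics/ca.png",A[:,:,::-1]); cv2.imwrite("pics/cb.png",B[:,:,::-1])
k=onz(a,305.1,256.3,.128); w=onz(a,328.3,197,.086)
print("knob",k,"axis",w,"dist",np.linalg.norm((k-w)[:2]))
print("knob side proj",proj(b,[[*k[:2],.112],[*w[:2],.086]]))
# base long edges of clamp plate corners at z=.027
for p in((325.5,122.5),(362,128),(345,223),(305,215)): print(p,onz(a,*p,.027))
y=blobs(a,(22,120,100),(34,255,255))[1]
h=cv2.cvtColor(a["img"],cv2.COLOR_RGB2HSV); m=cv2.inRange(h,np.array((22,100,90)),np.array((34,255,255))); m[190:]=0
r=cv2.minAreaRect(cv2.findNonZero(m)); print(r,[onz(a,*q,.062) for q in cv2.boxPoints(r)], onz(a,*r[0],.062))
```

```text
knob [0.4746055  0.05324976 0.128     ] axis [ 0.62784526 -0.0016328   0.086     ] dist 0.16277137127649685
knob side proj [[293.51194427 248.17281801]
 [357.04567765 247.19245673]]
(325.5, 122.5) [0.84146646 0.0069321  0.027     ]
(362, 128) [ 0.82851672 -0.09121105  0.027     ]
(345, 223) [ 0.57065678 -0.04841854  0.027     ]
(305, 215) [0.58983999 0.05692456 0.027     ]
((318.23077392578125, 154.84616088867188), (63.541622161865234, 16.08152198791504), 11.309932708740234) [array([0.73633648, 0.10980234, 0.062     ]), array([0.77836745, 0.10263475, 0.062     ]), array([ 0.74879042, -0.05950814,  0.062     ]), array([ 0.70687755, -0.05175754,  0.062     ])] [0.74255306 0.02528861 0.062     ]
```

View pics/ca.png

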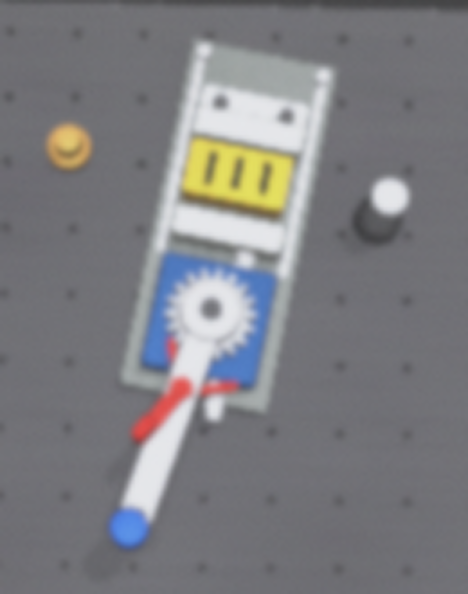

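View pics/cb.png

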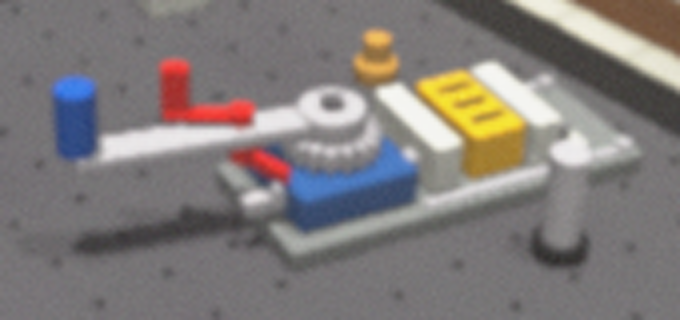

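Both views agree on the lever: red tab on the handle's clockwise (+y) side, at about (310,230) in the top image. The lower red part is a decoy on the housing. Clamp yaw is about -10° and the handle is at about -0.17 rad. I'll move towards the tab at height, fingers shut.

Run:
```python
from h import *
a=snapshot("top")
print("tab top",onz(a,309.7,230,.126), "pred .540 .045", "jaw/fence pts z=.064:")
for nm,p in(("jaw",(229,243)),("blk near",(230,208)),("blk far",(246,147)),("fence near",(250,142)),("fence far",(260,95))):
    q=onz(a,270+p[0]/3.6,110+p[1]/3.6,.063)[:2]-np.array([.628,-.0016]); t=np.radians(-10); print(nm,q@[np.cos(t),np.sin(t)])
```

```text
tab top [0.53853601 0.04342376 0.126     ] pred .540 .045 jaw/fence pts z=.064:
jaw 0.05694797312506045
blk near 0.0822017385819388
blk far 0.12848150572082886
fence near 0.13266940697569723
fence far 0.16827254876429062
```

>>> apply_moves(
  commands=[
    [0,-0.04,-0.026,0,0],
    [0,-0.08,-0.052,0,0],
    [0,-0.12,-0.078,0,0],
    [0,-0.16,-0.104,0,0],
    [0,-0.2,-0.13,0,0],
  ],
  grip_force=40,
)

```text
t: 0.75
tool_pos: [0.3607, 0.3607, 0.2014]
eef_rot: [[-0.929, 0.37, 0.0], [0.37, 0.929, 0.0], [-0.0, 0.0, -1.0]]
contact_force: [0.6, 0.5, 0.1]
grip_width: 0.0119
```

>>> apply_moves(
  commands=[
    [0,-0.04,-0.027,0,0],
    [0,-0.08,-0.054,0,0],
    [0,-0.12,-0.081,0,0],
    [0,-0.16,-0.109,0,0],
    [0,-0.2,-0.136,0,0],
  ],
)

```text
t: 1.25
tool_pos: [0.496, 0.16, 0.2015]
eef_rot: [[-0.929, 0.371, 0.0], [0.371, 0.929, 0.0], [-0.0, 0.0, -1.0]]
contact_force: [0.5, -0.1, -0.0]
grip_width: 0.0001
```

>>> apply_moves(
  commands=[
    [0,-0.04,-0.028,0,0],
    [0,-0.084,-0.058,0,0],
    [0,-0.084,-0.058,0.04,0],
    [0,-0.084,-0.058,0.07,0],
    [0,-0.084,-0.058,0.07,0],
  ],
)

```text
t: 1.75
tool_pos: [0.5492, 0.0761, 0.1256]
eef_rot: [[-0.928, 0.372, -0.01], [0.372, 0.928, -0.001], [0.009, -0.004, -1.0]]
contact_force: [-0.9, -0.7, -0.4]
grip_width: -0.0001
```

>>> apply_moves(
  commands=[
    [0,0,0,0.027,0],
    [0,0,0,0.027,0],
    [0,0,0,0.027,0],
  ],
)

```text
t: 2.05
tool_pos: [0.5519, 0.0773, 0.1058]
eef_rot: [[-0.929, 0.37, 0.001], [0.37, 0.929, 0.0], [-0.001, 0.0, -1.0]]
contact_force: [-0.0, -0.5, 0.6]
grip_width: -0.0003
```

Run:
```python
from h import *
a=snapshot("top"); b=snapshot("side"); print(read_state()["tool_pos"])
A=cv2.resize(a["img"][180:275,270:370],(600,570),interpolation=cv2.INTER_CUBIC)
B=cv2.resize(b["img"][190:300,275:395],(600,550),interpolation=cv2.INTER_CUBIC)
save({"img":cv2.resize(np.hstack([A[:550],B]),(800,367))},"pre")
```

```text
[0.55268519 0.07725179 0.10682955]
```

View pics/pre.png

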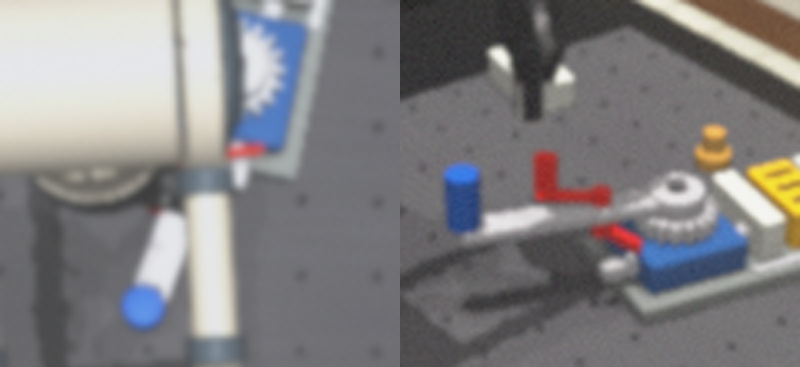

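The fingers stand clear on the tab's +y side at the right height. Pushing now.

>>> apply_moves(
  commands=[
    [0,0,-0.008,0,0],
    [0,0,-0.016,0,0],
    [0,0,-0.02,0,0],
    [0,0,-0.024,0,0],
    [0,0,-0.028,0,0],
  ],
)

```text
t: 2.65
tool_pos: [0.5413, 0.0504, 0.1045]
eef_rot: [[-0.929, 0.371, 0.0], [0.371, 0.929, 0.0], [-0.0, 0.0, -1.0]]
contact_force: [0.4, 0.6, 0.5]
grip_width: 0.0001
```

>>> apply_moves(
  commands=[
    [0,0,-0.004,0,0],
    [0,0,-0.008,0,0],
    [0,0,-0.012,0,0],
    [0,0,-0.014,0,0],
    [0,0,-0.014,0,0],
  ],
)

```text
t: 3.15
tool_pos: [0.5362, 0.0376, 0.1044]
eef_rot: [[-0.929, 0.371, 0.0], [0.371, 0.929, -0.0], [-0.0, -0.0, -1.0]]
contact_force: [-0.3, 0.3, 0.4]
grip_width: -0.0003
```

Run:
```python
from h import *
b=snapshot("side"); print(blobs(b,(0,130,60),(8,255,255),10)[0],blobs(b,(100,120,50),(125,255,255))[0])
ax=np.array([.628,-.0016])
for h in (-.17,):
  for s in(-.35,0,.35):
    t=np.radians(170)+h; u=np.array([np.cos(t),np.sin(t)]); v=np.array([np.cos(t+s),np.sin(t+s)])
    p=ax+.06*u+.041*v; print(s,p,proj(b,[[*p,.126]]))
save({"img":cv2.resize(b["img"][190:300,275:395],(600,550),interpolation=cv2.INTER_CUBIC)},"p2")
```

```text
[(array([324. , 245.5]), [316, 237, 22, 15, 128]), (array([338.8, 260.1]), [333, 258, 13, 6, 32]), (array([474.4, 410.8]), [458, 389, 35, 44, 764])] [(array([293.3, 248.7]), [289, 239, 10, 21, 165]), (array([361.9, 266.4]), [348, 256, 31, 21, 270])]
-0.35 [0.54002354 0.04490652] [[317.73526774 236.38548652]]
0 [0.53293544 0.03251347] [[318.30715625 239.3633045 ]]
0.35 [0.53052661 0.01844128] [[320.89530124 242.1044841 ]]
```

View pics/p2.png

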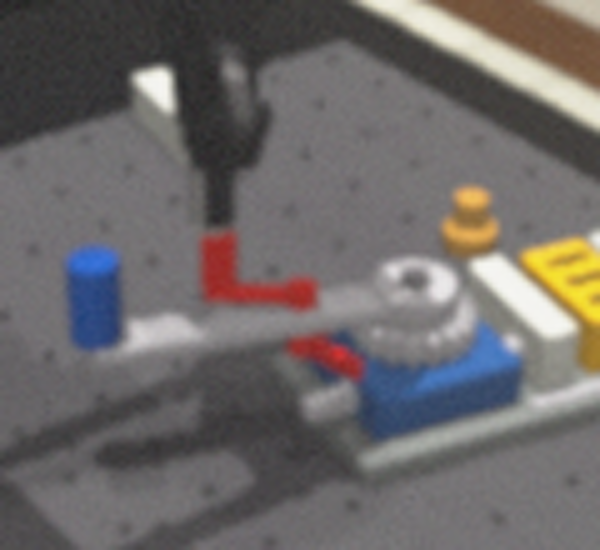

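The tab is directly in front of the finger and has started to move (its top row went from 235 to 237). I'll push on.

>>> apply_moves(
  commands=[
    [0,0,-0.003,0,0],
    [0,0,-0.006,0,0],
    [0,0,-0.009,0,0],
    [0,0,-0.012,0,0],
    [0,0,-0.012,0,0],
  ],
)

```text
t: 3.7
tool_pos: [0.5317, 0.0264, 0.1044]
eef_rot: [[-0.929, 0.371, 0.0], [0.371, 0.929, -0.0], [-0.0, -0.0, -1.0]]
contact_force: [-0.2, 0.0, -0.0]
grip_width: 0.0001
```

Run:
```python
from h import *
b=snapshot("side"); print(blobs(b,(0,130,60),(8,255,255),10)[0][0],blobs(b,(100,120,50),(125,255,255))[0][0]); print(read_state()["contact_force"])
```

```text
(array([324.8, 246.3]), [316, 240, 22, 12, 118]) (array([293.2, 248.6]), [288, 239, 11, 20, 165])
[-0.37795791  0.29524967  0.76078395]
```

>>> apply_moves(
  commands=[
    [0,0,-0.003,0,0],
    [0,0,-0.005,0,0],
    [0,0,-0.007,0,0],
    [0,0,-0.009,0,0],
  ],
)

```text
t: 4.15
tool_pos: [0.5284, 0.0182, 0.1044]
eef_rot: [[-0.929, 0.371, -0.0], [0.371, 0.929, -0.0], [0.0, -0.0, -1.0]]
contact_force: [-0.2, -0.2, -0.0]
grip_width: 0.0003
```

Run:
```python
from h import *
b=snapshot("side"); print(blobs(b,(0,130,60),(8,255,255),10)[0][0],blobs(b,(100,120,50),(125,255,255))[0][0]); print(read_state()["contact_force"])
save({"img":cv2.resize(b["img"][190:300,275:395],(600,550),interpolation=cv2.INTER_CUBIC)},"p3")
```

```text
(array([325.1, 246.9]), [316, 241, 22, 11, 106]) (array([293.2, 248.9]), [289, 240, 10, 19, 163])
[-0.1704765   0.22766323  0.01498164]
```

View pics/p3.png

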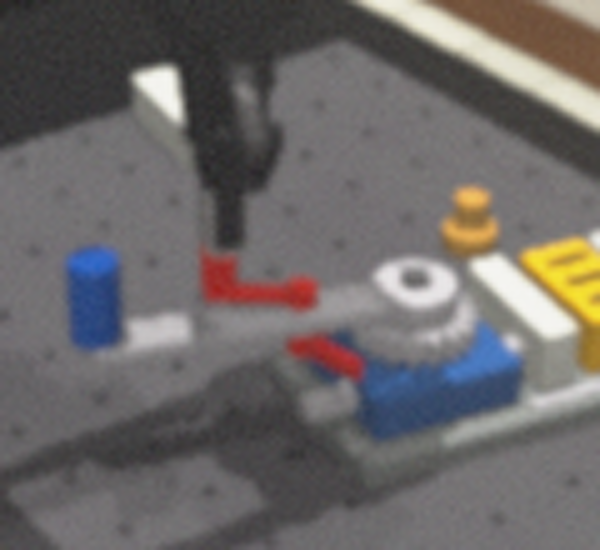

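Run:
```python
from h import *
b=snapshot("side"); p=read_state()["tool_pos"]; print(p,proj(b,[p,[.540,.045,.126],[.540,.045,.094],[.540,.045,.086]]))
a=snapshot("top"); print("knob top/side", blobs(a,(100,120,50),(125,255,255))[0])
# triangulate tab from initial images using tab top side px and top view px
def tri(a,pa,b,pb):
    ca,da=ray(a,*pa); cb,db=ray(b,*pb); A=np.stack([da,-db],1); x,*_=np.linalg.lstsq(A,cb-ca,rcond=None); return ca+da*x[0],cb+db*x[1]
print("tab",tri(a,(309.7,230),b,(275+175/4,220+64/4)))
print("knob",tri(a,(305.1,256.0),b,(275+75/4,220+82/4)))
print("wheel hub",tri(a,(328.3,196.2),b,(275+332/4,220+104/4)))
```

```text
[0.52841777 0.01816131 0.10437881] [[320.30515224 250.08648497]
 [317.70527858 236.37272651]
 [317.82965661 247.49370445]
 [317.86015528 250.22067383]]
knob top/side [(array([319.6, 183.2]), [316, 181, 10, 5, 34]), (array([305.5, 256.5]), [301, 252, 10, 10, 73])]
tab (array([0.53830159, 0.04341536, 0.12795272]), array([0.54088723, 0.04181256, 0.12825624]))
knob (array([0.4749763 , 0.05319806, 0.13322314]), array([0.47588387, 0.05268392, 0.13327735]))
wheel hub (array([ 0.62937547, -0.00151526,  0.08868764]), array([ 0.63035009, -0.00219807,  0.08889568]))
```

Run:
```python
from h import *
b=snapshot("side")
print(proj(b,[[.2223,.557,.2003],[.5527,.0773,.1068],[.5362,.0376,.1044],[.5284,.0182,.1044],[.5284,.0182,.13]]))
im=b["img"]; print([ (r,im[r,314:328].sum(1).tolist()) for r in range(230,254,2)])
```

```text
[[119.40060757 172.80736587]
 [314.4964965  236.19252238]
 [318.27012599 245.66469939]
 [320.28976936 250.07446988]
 [320.21927253 240.98378792]]
[(230, [318, 300, 309, 265, 190, 150, 142, 151, 163, 211, 291, 337, 333, 334]), (232, [317, 294, 302, 281, 204, 156, 148, 156, 158, 220, 300, 337, 346, 344]), (234, [313, 291, 304, 279, 204, 159, 136, 157, 181, 223, 286, 330, 347, 344]), (236, [321, 300, 315, 272, 211, 143, 140, 160, 170, 217, 302, 335, 357, 347]), (238, [328, 296, 310, 292, 195, 161, 162, 167, 178, 233, 300, 339, 354, 339]), (240, [339, 303, 316, 316, 295, 298, 299, 297, 304, 325, 332, 344, 348, 344]), (242, [326, 290, 257, 262, 269, 273, 267, 284, 309, 338, 353, 353, 346, 343]), (244, [318, 292, 241, 253, 218, 234, 235, 261, 301, 336, 345, 341, 348, 326]), (246, [324, 280, 240, 250, 233, 241, 240, 255, 271, 299, 313, 307, 319, 321]), (248, [319, 293, 266, 249, 235, 258, 247, 250, 270, 247, 264, 274, 271, 269]), (250, [319, 309, 297, 307, 300, 311, 300, 286, 280, 284, 291, 298, 283, 285]), (252, [344, 345, 367, 374, 384, 385, 388, 382, 384, 380, 384, 385, 376, 386])]
```

The tab did not move. The finger's visible end sits about 10 px above where the reported TCP projects, so the real tip looks about 28 mm higher than reported and passed over the tab. I'll back off, lower and check.

>>> apply_moves(
  commands=[
    [0,0,0.03,0,0],
    [0,0,0.058,0,0],
    [0,0,0.058,0,0],
    [0,0,0.058,0.026,0],
    [0,0,0.058,0.026,0],
  ],
)

```text
t: 4.85
tool_pos: [0.5479, 0.0719, 0.0748]
eef_rot: [[-0.929, 0.37, -0.006], [0.37, 0.929, -0.001], [0.005, -0.003, -1.0]]
contact_force: [-0.3, -0.6, -0.3]
grip_width: 0.0
```

Run:
```python
from h import *
b=snapshot("side"); p=read_state(); print(p["tool_pos"],p["contact_force"],proj(b,[p["tool_pos"]]), blobs(b,(0,130,60),(8,255,255),10)[0][0])
save({"img":cv2.resize(b["img"][190:300,275:395],(600,550),interpolation=cv2.INTER_CUBIC)},"p4")
```

```text
[0.54848498 0.07182783 0.07646114] [ 0.17088883 -0.35378408 -0.08829335] [[314.53132104 247.80511341]] (array([323.1, 244.7]), [315, 236, 23, 16, 135])
```

View pics/p4.png

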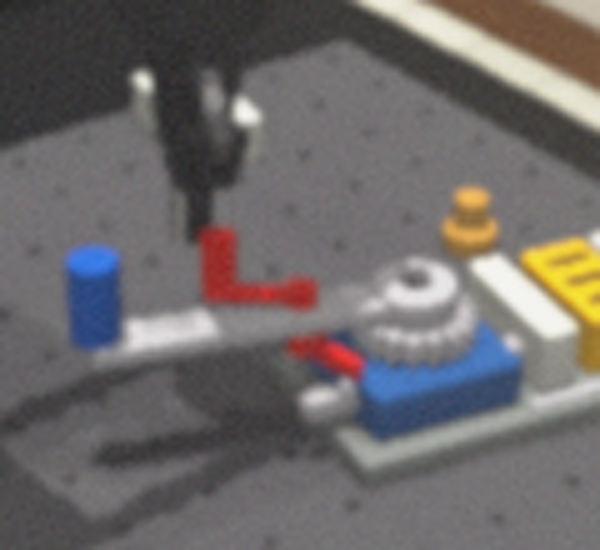

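The finger's end now appears at px (315,238), so it is really at z≈0.103, beside and behind the tab. Pushing again.

>>> apply_moves(
  commands=[
    [0,0,-0.006,0,0],
    [0,0,-0.012,0,0],
    [0,0,-0.016,0,0],
    [0,0,-0.02,0,0],
    [0,0,-0.024,0,0],
  ],
)

```text
t: 5.4
tool_pos: [0.5412, 0.0498, 0.0791]
eef_rot: [[-0.929, 0.371, 0.001], [0.371, 0.929, 0.001], [-0.001, 0.001, -1.0]]
contact_force: [0.6, 3.0, 2.3]
grip_width: 0.0002
```

```bash
cat > look.py <<'E'
from h import *
b=snapshot("side"); p=read_state(); print(p["t"],p["tool_pos"].round(4),p["contact_force"].round(2)); print(blobs(b,(0,130,60),(8,255,255),10)[0][0],blobs(b,(100,120,50),(125,255,255))[0][0])
E
python3 look.py
```

```text
5.45 [0.541  0.0493 0.079 ] [0.84 2.74 0.2 ]
(array([323.6, 246.6]), [316, 238, 22, 15, 144]) (array([293.2, 248.6]), [288, 239, 11, 21, 173])
```

>>> apply_moves(
  commands=[
    [0,0,-0.004,0,0],
    [0,0,-0.008,0,0],
    [0,0,-0.011,0,0],
    [0,0,-0.014,0,0],
    [0,0,-0.014,0,0],
  ],
)

```text
t: 5.95
tool_pos: [0.5359, 0.0363, 0.0784]
eef_rot: [[-0.929, 0.371, 0.0], [0.371, 0.929, -0.001], [-0.0, -0.0, -1.0]]
contact_force: [-0.2, 2.5, 1.0]
grip_width: -0.0002
```

```bash
python3 look.py
```

```text
6.0 [0.5358 0.0364 0.0782] [ 0.21  0.41 -0.5 ]
(array([325.4, 248.9]), [318, 241, 20, 15, 135]) (array([294. , 250.2]), [289, 241, 11, 20, 173])
```

>>> apply_moves(
  commands=[
    [0,0,-0.004,0,0],
    [0,0,-0.007,0,0],
    [0,0,-0.01,0,0],
    [0,0,-0.012,0,0],
    [0,0,-0.012,0,0],
  ],
)

```text
t: 6.5
tool_pos: [0.5311, 0.0255, 0.0782]
eef_rot: [[-0.929, 0.371, -0.001], [0.371, 0.929, -0.0], [0.001, -0.0, -1.0]]
contact_force: [1.0, 1.0, 0.5]
grip_width: -0.0001
```

```bash
cat >> look.py <<'E'
ax=np.array([.628,-.0016]); k=blobs(b,(100,120,50),(125,255,255))[0][0][0]
q=onz(b,k[0],k[1],.110)[:2]-ax; h=np.arctan2(q[1],q[0])%(2*np.pi)-np.radians(170); print("handle",h,np.linalg.norm(q))
for s in(-.35,0,.35):
    t=np.radians(170)+h; P=ax+.06*np.array([np.cos(t),np.sin(t)])+.041*np.array([np.cos(t+s),np.sin(t+s)]); print(s,proj(b,[[*P,.128],[*P,.094]]).round(1).tolist())
E
python3 look.py
```

```text
6.55 [0.5312 0.0255 0.0781] [ 0.22  0.96 -0.44]
(array([327.6, 250.6]), [321, 243, 18, 15, 134]) (array([295.8, 253. ]), [291, 243, 10, 21, 177])
handle -0.0495126851579184 0.16305954283707888
-0.35 [[318.7, 238.1], [318.8, 250.0]]
0 [[320.0, 241.1], [320.1, 253.1]]
0.35 [[323.2, 243.7], [323.3, 255.8]]
```

>>> apply_moves(
  commands=[
    [0,0,-0.003,0,0],
    [0,0,-0.006,0,0],
  ],
)

```text
t: 6.75
tool_pos: [0.5292, 0.0203, 0.0783]
eef_rot: [[-0.929, 0.37, -0.0], [0.37, 0.929, 0.0], [0.0, 0.0, -1.0]]
contact_force: [1.6, 3.5, -0.6]
grip_width: -0.0002
```

```bash
python3 look.py
```

```text
6.8 [0.529  0.0198 0.0784] [ 1.15  2.27 -0.61]
(array([328.4, 251.3]), [322, 244, 18, 15, 131]) (array([296.9, 254.6]), [292, 245, 10, 21, 178])
handle -0.0030323213892011758 0.16325170570578207
-0.35 [[319.2, 239.1], [319.3, 251.0]]
0 [[320.8, 242.0], [320.9, 254.0]]
0.35 [[324.3, 244.6], [324.3, 256.6]]
```

The tab is at its stop: the tab and handle now move together, and its position matches +0.35. Retreat, rise, and go above the knob with the fingers part open.

>>> apply_moves(
  commands=[
    [0,0,0.01,0,0],
    [0,0,0.01,-0.045,0],
    [0,0,0.01,-0.065,0],
    [0.045,0.03,-0.003,-0.065,-0.8],
    [0.045,0.062,-0.017,-0.065,-1.47],
  ],
  grip_force=20,
)

```text
t: 7.3
tool_pos: [0.4653, 0.0274, 0.1439]
eef_rot: [[-0.985, 0.17, 0.0], [0.17, 0.985, -0.001], [-0.0, -0.001, -1.0]]
contact_force: [-0.9, -0.2, 1.7]
grip_width: 0.0284
```

>>> apply_moves(
  commands=[
    [0.045,0,0,0,0],
    [0.045,0,0,0,0],
    [0.045,0,0,0,0],
  ],
)

```text
t: 7.6
tool_pos: [0.466, 0.0275, 0.1436]
eef_rot: [[-0.985, 0.175, 0.001], [0.175, 0.985, -0.0], [-0.001, -0.0, -1.0]]
contact_force: [0.4, -0.0, -0.5]
grip_width: 0.0452
```

```bash
python3 look.py
python3 - <<'E'
from h import *
b=snapshot("side"); a=snapshot("top"); print(blobs(a,(100,120,50),(125,255,255))[0],blobs(a,(0,130,80),(8,255,255))[0])
A=cv2.resize(a["img"][180:275,270:370],(600,570),interpolation=cv2.INTER_CUBIC)
B=cv2.resize(b["img"][190:300,255:375],(600,550),interpolation=cv2.INTER_CUBIC)
save({"img":cv2.resize(np.hstack([A[:550],B]),(800,367))},"p5")
E
```

```text
7.65 [0.466  0.0275 0.1434] [ 0.3  -0.08  0.17]
(array([329. , 251.3]), [323, 244, 17, 16, 137]) (array([297.1, 255.1]), [293, 246, 9, 20, 167])
handle 0.010418184516191697 0.1636837915655246
-0.35 [[319.4, 239.3], [319.5, 251.3]]
0 [[321.0, 242.3], [321.1, 254.3]]
0.35 [[324.6, 244.8], [324.6, 256.9]]
[(array([316.2, 195.6]), [310, 181, 19, 31, 159]), (array([339.4, 201.8]), [332, 186, 14, 31, 150])] [(array([497.9, 243.8]), [489, 226, 18, 35, 370])]
```

View pics/p5.png

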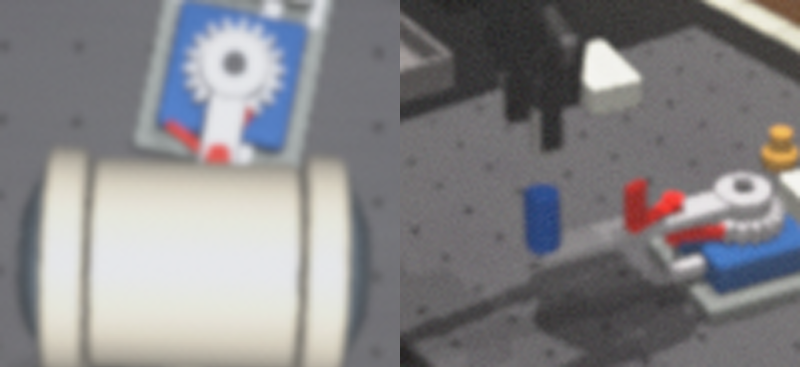

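The lever is now on the near (counter-clockwise) side, and the open fingers hang above and either side of the knob. Lowering over it.

>>> apply_moves(
  commands=[
    [0.045,0,0,0.03,0],
    [0.045,0,0,0.05,0],
    [0.045,0,0,0.065,0],
    [0.045,0,0,0.075,0],
    [0.045,0,0,0.075,0],
  ],
)

```text
t: 8.25
tool_pos: [0.4647, 0.0274, 0.0669]
eef_rot: [[-0.985, 0.174, -0.003], [0.174, 0.985, -0.0], [0.003, -0.0, -1.0]]
contact_force: [-0.4, 1.5, 0.4]
grip_width: 0.0453
```

```bash
python3 look.py
python3 - <<'E'
from h import *
b=snapshot("side")
save({"img":cv2.resize(b["img"][190:300,255:375],(600,550),interpolation=cv2.INTER_CUBIC)},"p6")
E
```

```text
8.3 [0.4653 0.0274 0.0682] [-0.32  0.13  0.45]
(array([329. , 251.4]), [323, 244, 17, 16, 139]) (array([360.7, 266. ]), [345, 256, 34, 21, 272])
handle 1.11261918566057 0.11902717634078756
-0.35 [[354.2, 254.4], [353.7, 266.7]]
0 [[360.5, 255.0], [359.9, 267.3]]
0.35 [[366.6, 254.4], [365.9, 266.7]]
```

View pics/p6.png

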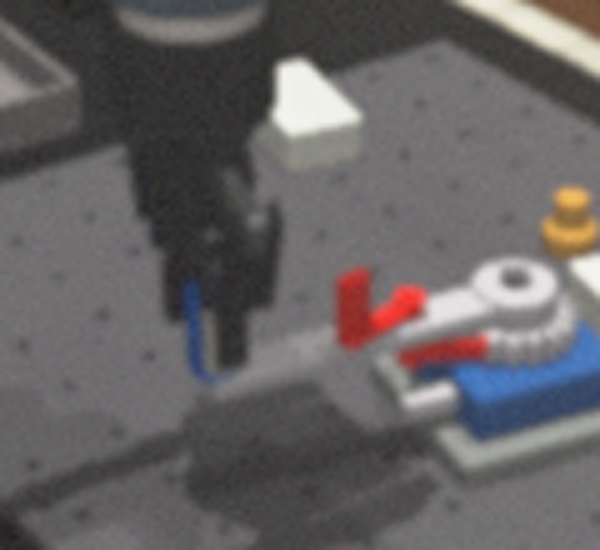

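The knob is between the fingers. Narrow the gap, then start a closing stroke, turning with the handle.

>>> apply_moves(
  commands=[
    [0.032,0,0,0,0],
    [0.032,0,0,0,0],
    [0.032,0,0,0,0],
  ],
)

```text
t: 8.65
tool_pos: [0.4657, 0.0274, 0.0691]
eef_rot: [[-0.985, 0.174, 0.001], [0.174, 0.985, -0.0], [-0.001, 0.0, -1.0]]
contact_force: [0.1, -0.2, 0.3]
grip_width: 0.0323
```

>>> apply_moves(
  commands=[
    [0.032,0,-0.0115,0,-0.5],
    [0.032,-0.0016,-0.023,0,-1.0],
    [0.032,-0.0036,-0.0343,0,-1.5],
  ],
)

```text
t: 8.95
tool_pos: [0.4628, -0.0059, 0.0689]
eef_rot: [[-0.999, -0.039, 0.0], [-0.039, 0.999, 0.003], [-0.0, 0.003, -1.0]]
contact_force: [0.2, 5.5, 0.3]
grip_width: 0.0318
```

>>> apply_moves(
  commands=[
    [0.032,-0.0004,-0.0115,0,-0.5],
    [0.032,-0.0016,-0.023,0,-1.0],
  ],
)

```text
t: 9.15
tool_pos: [0.4651, -0.0289, 0.0689]
eef_rot: [[-0.984, -0.178, -0.0], [-0.178, 0.984, 0.003], [-0.0, 0.003, -1.0]]
contact_force: [-1.9, 5.1, 1.8]
grip_width: 0.032
```

```bash
cat > st.py <<'E'
from h import *
p=read_state(); ax=np.array([.628,-.0016]); R=p["eef_rot"]; q=p["tool_pos"][:2]-ax
print("t",p["t"],p["tool_pos"].round(4),"radius",np.linalg.norm(q).round(4),"ang(h of tcp)",(np.arctan2(q[1],q[0])%(2*np.pi)-np.radians(170)).round(3),"tool x h",(np.arctan2(R[1,0],R[0,0])%(2*np.pi)-np.radians(170)).round(3),"F tool",(R.T@p["contact_force"]).round(2))
a=snapshot("top")
def tri(h): pass
im=a["img"].astype(int)
h=cv2.cvtColor(a["img"],cv2.COLOR_RGB2HSV)
m=cv2.inRange(h,np.array((22,90,90)),np.array((34,255,255))); m[190:]=0; m[:,:305]=0; 
if m.any():
    r=cv2.minAreaRect(cv2.findNonZero(m)); c=onz(a,*r[0],.062)[:2]-ax; t=np.radians(-10); print("block",r,"along",c@[np.cos(t),np.sin(t)])
# brightness profile along clamp x at y=+20mm z=.064
t=np.radians(-10);u=np.array([np.cos(t),np.sin(t)]);v=np.array([-u[1],u[0]])
d=np.arange(.04,.18,.001); P=[[*(ax+x*u+.028*v),.064] for x in d]; px=proj(a,P).astype(np.float32)
g=cv2.remap(a["img"],px[:,0].reshape(1,-1),px[:,1].reshape(1,-1),cv2.INTER_LINEAR)[0].astype(int)
bl=g[:,2]; s=''.join('Y' if (c[0]-c[2]>50) else ('#' if c.sum()>500 else '.') for c in g); print(s)
yy=[d[i] for i in range(len(d)) if s[i]=='Y']; print("yellow",yy[0] if yy else None, yy[-1] if yy else None, "jaw first #",[d[i].round(3) for i in range(1,len(d)) if s[i]!=s[i-1]])
E
python3 st.py
```

```text
t 9.15 [ 0.4651 -0.0289  0.0689] radius 0.1652 ang(h of tcp) 0.341 tool x h 0.353 F tool [ 1.    5.42 -1.78]
block ((335.4487609863281, 158.23902893066406), (28.495960235595703, 16.34326934814453), 12.094757080078125) along 0.10800913901102657
.....................#####################....YYYYYYYYYYYYYYYYYYYYYYYYYYYYYYYYYYYYYYYYYYYYY..#########################################......
yellow 0.08600000000000005 0.1300000000000001 jaw first # [np.float64(0.061), np.float64(0.082), np.float64(0.086), np.float64(0.131), np.float64(0.133), np.float64(0.174)]
```

It bites at about 5.4 N, the value for a free closing stroke. Jaw face at about 0.081. I'll finish this stroke and then run back.

>>> apply_moves(
  commands=[
    [0.032,-0.0004,-0.0115,0,-0.5],
    [0.032,-0.0012,-0.02,0,-0.87],
    [0.032,-0.0023,-0.0275,0,-1.2],
  ],
)

```text
t: 9.5
tool_pos: [0.4719, -0.0558, 0.0688]
eef_rot: [[-0.942, -0.337, -0.001], [-0.337, 0.942, 0.002], [0.0, 0.002, -1.0]]
contact_force: [-3.0, 4.5, 2.5]
grip_width: 0.0322
```

```bash
python3 st.py
```

```text
t 9.5 [ 0.4719 -0.0558  0.0688] radius 0.1653 ang(h of tcp) 0.509 tool x h 0.518 F tool [ 1.32  5.29 -2.54]
block ((335.4893798828125, 158.0504150390625), (28.480947494506836, 15.965811729431152), 11.888657569885254) along 0.10852047016270554
........................#####################..YYYYYYYYYYYYYYYYYYYYYYYYYYYYYYYYYYYYYYYYYYYY..#########################################......
yellow 0.08700000000000005 0.1300000000000001 jaw first # [np.float64(0.064), np.float64(0.085), np.float64(0.087), np.float64(0.131), np.float64(0.133), np.float64(0.174)]
```

>>> apply_moves(
  commands=[
    [0.032,-0.0009,0.0172,0,0.75],
    [0.032,-0.0036,0.0343,0,1.5],
    [0.032,-0.0081,0.051,0,2.25],
    [0.032,-0.0143,0.0671,0,3.0],
    [0.032,-0.0221,0.0825,0,3.75],
  ],
)

```text
t: 10.05
tool_pos: [0.4656, 0.0287, 0.0687]
eef_rot: [[-0.982, 0.188, 0.001], [0.188, 0.982, -0.002], [-0.001, -0.001, -1.0]]
contact_force: [1.3, -1.6, -0.5]
grip_width: 0.0323
```

>>> apply_moves(
  commands=[
    [0.032,-0.0009,0.0172,0,0.75],
    [0.032,-0.0036,0.0343,0,1.5],
    [0.032,-0.0081,0.051,0,2.25],
    [0.032,-0.0143,0.0671,0,3.0],
    [0.032,-0.0221,0.0825,0,3.75],
  ],
)

```text
t: 10.55
tool_pos: [0.5021, 0.1063, 0.0686]
eef_rot: [[-0.757, 0.653, -0.0], [0.653, 0.757, -0.001], [-0.001, -0.001, -1.0]]
contact_force: [-0.3, -2.3, 1.5]
grip_width: 0.0321
```

```bash
python3 st.py
```

```text
t 10.55 [0.5021 0.1063 0.0686] radius 0.1658 ang(h of tcp) -0.534 tool x h -0.537 F tool [-1.3  -1.93 -1.5 ]
block ((335.5000305175781, 158.0), (28.43683624267578, 15.885405540466309), 11.309932708740234) along 0.10865704827076654
........................#####################..YYYYYYYYYYYYYYYYYYYYYYYYYYYYYYYYYYYYYYYYYYYY..#########################################......
yellow 0.08700000000000005 0.1300000000000001 jaw first # [np.float64(0.064), np.float64(0.085), np.float64(0.087), np.float64(0.131), np.float64(0.133), np.float64(0.174)]
```

>>> apply_moves(
  commands=[
    [0.032,-0.0004,-0.0115,0,-0.5],
    [0.032,-0.0016,-0.023,0,-1.0],
    [0.032,-0.0036,-0.0343,0,-1.5],
    [0.032,-0.0064,-0.0455,0,-2.0],
  ],
)

```text
t: 11.0
tool_pos: [0.4775, 0.0669, 0.0685]
eef_rot: [[-0.912, 0.41, 0.001], [0.41, 0.912, 0.001], [-0.001, 0.001, -1.0]]
contact_force: [2.9, 1.6, -1.3]
grip_width: 0.0319
```

```bash
python3 st.py
```

```text
t 11.0 [0.4775 0.0669 0.0685] radius 0.1654 ang(h of tcp) -0.253 tool x h -0.247 F tool [-1.96  2.63  1.34]
block ((335.5000305175781, 158.0), (28.43683624267578, 15.885405540466309), 11.309932708740234) along 0.10865704827076654
........................#####################..YYYYYYYYYYYYYYYYYYYYYYYYYYYYYYYYYYYYYYYYYYYY..#########################################......
yellow 0.08700000000000005 0.1300000000000001 jaw first # [np.float64(0.064), np.float64(0.085), np.float64(0.087), np.float64(0.131), np.float64(0.133), np.float64(0.174)]
```

Not biting yet. I'll go on in smaller bites.

>>> apply_moves(
  commands=[
    [0.032,-0.0002,-0.0086,0,-0.37],
    [0.032,-0.0009,-0.0172,0,-0.75],
  ],
)

```text
t: 11.25
tool_pos: [0.4717, 0.0517, 0.0685]
eef_rot: [[-0.949, 0.314, 0.002], [0.314, 0.949, 0.002], [-0.001, 0.002, -1.0]]
contact_force: [4.1, 3.2, -1.5]
grip_width: 0.0322
```

>>> apply_moves(
  commands=[
    [0.032,-0.0002,-0.0086,0,-0.37],
    [0.032,-0.0009,-0.0172,0,-0.75],
  ],
)

```text
t: 11.45
tool_pos: [0.4672, 0.0351, 0.0685]
eef_rot: [[-0.977, 0.213, 0.002], [0.213, 0.977, 0.002], [-0.002, 0.002, -1.0]]
contact_force: [3.8, 3.8, -2.7]
grip_width: 0.0319
```

```bash
python3 st.py
```

```text
t 11.45 [0.4672 0.0351 0.0685] radius 0.1649 ang(h of tcp) -0.05 tool x h -0.04 F tool [-2.86  4.49  2.74]
block ((335.54388427734375, 157.7951202392578), (28.495960235595703, 15.435311317443848), 12.094757080078125) along 0.10921240380735625
.........#................######################YYYYYYYYYYYYYYYYYYYYYYYYYYYYYYYYYYYYYYYYYYY..#########################################......
yellow 0.08800000000000005 0.1300000000000001 jaw first # [np.float64(0.049), np.float64(0.05), np.float64(0.066), np.float64(0.088), np.float64(0.131), np.float64(0.133), np.float64(0.174)]
```

>>> apply_moves(
  commands=[
    [0.032,-0.0002,-0.0086,0,-0.37],
    [0.032,-0.0009,-0.0172,0,-0.75],
  ],
)

```text
t: 11.7
tool_pos: [0.4643, 0.0183, 0.0685]
eef_rot: [[-0.994, 0.11, 0.002], [0.11, 0.994, 0.002], [-0.001, 0.002, -1.0]]
contact_force: [2.2, 3.8, -1.5]
grip_width: 0.032
```

```bash
python3 st.py
```

```text
t 11.7 [0.4643 0.0183 0.0685] radius 0.1649 ang(h of tcp) 0.054 tool x h 0.064 F tool [-1.74  4.    1.54]
block ((335.6146240234375, 157.63169860839844), (28.426116943359375, 15.086095809936523), 12.094757080078125) along 0.10967348066899257
........####................#####################YYYYYYYYYYYYYYYYYYYYYYYYYYYYYYYYYYYYYYYYYY..#########################################......
yellow 0.08900000000000005 0.1300000000000001 jaw first # [np.float64(0.048), np.float64(0.052), np.float64(0.068), np.float64(0.089), np.float64(0.131), np.float64(0.133), np.float64(0.174)]
```

>>> apply_moves(
  commands=[
    [0.032,-0.0002,-0.0086,0,-0.37],
    [0.032,-0.0007,-0.0144,0,-0.62],
  ],
)

```text
t: 11.95
tool_pos: [0.4632, 0.0038, 0.0686]
eef_rot: [[-1.0, 0.025, 0.001], [0.025, 1.0, 0.002], [-0.001, 0.002, -1.0]]
contact_force: [0.9, 4.6, 0.1]
grip_width: 0.0321
```

>>> apply_moves(
  commands=[
    [0.032,0,-0.0058,0,-0.25],
    [0.032,-0.0004,-0.0115,0,-0.5],
  ],
)

```text
t: 12.15
tool_pos: [0.4633, -0.0074, 0.0685]
eef_rot: [[-0.999, -0.044, 0.001], [-0.044, 0.999, 0.002], [-0.001, 0.002, -1.0]]
contact_force: [0.8, 5.4, 0.6]
grip_width: 0.0323
```

```bash
python3 st.py
```

```text
t 12.15 [ 0.4633 -0.0074  0.0685] radius 0.1648 ang(h of tcp) 0.21 tool x h 0.219 F tool [-1.08  5.32 -0.56]
block ((335.86737060546875, 157.12998962402344), (28.738462448120117, 14.420733451843262), 11.888657569885254) along 0.1111071961873035
........#####.................#####################YYYYYYYYYYYYYYYYYYYYYYYYYYYYYYYYYYYYYYYY..#########################################......
yellow 0.09100000000000005 0.1300000000000001 jaw first # [np.float64(0.048), np.float64(0.053), np.float64(0.07), np.float64(0.091), np.float64(0.131), np.float64(0.133), np.float64(0.174)]
```

>>> apply_moves(
  commands=[
    [0.032,0,-0.0058,0,-0.25],
    [0.032,-0.0004,-0.0115,0,-0.5],
  ],
)

```text
t: 12.4
tool_pos: [0.4641, -0.0189, 0.0685]
eef_rot: [[-0.994, -0.114, 0.0], [-0.114, 0.994, 0.002], [-0.001, 0.002, -1.0]]
contact_force: [0.5, 4.6, 0.7]
grip_width: 0.0321
```

```bash
python3 st.py
```

```text
t 12.4 [ 0.4641 -0.0189  0.0685] radius 0.1648 ang(h of tcp) 0.279 tool x h 0.288 F tool [-1.04  4.49 -0.7 ]
block ((335.91949462890625, 156.8756103515625), (28.705486297607422, 14.178135871887207), 12.094757080078125) along 0.11179584640688574
........######..................####################YYYYYYYYYYYYYYYYYYYYYYYYYYYYYYYYYYYYYYYY##########################################......
yellow 0.09200000000000005 0.1310000000000001 jaw first # [np.float64(0.048), np.float64(0.054), np.float64(0.072), np.float64(0.092), np.float64(0.132), np.float64(0.174)]
```

Jaw, block and fence are just about closed up, and the force still matches a free stroke. Small steps from here.

>>> apply_moves(
  commands=[
    [0.032,0,-0.0045,0,-0.2],
  ],
)

```text
t: 12.55
tool_pos: [0.4646, -0.0233, 0.0686]
eef_rot: [[-0.99, -0.14, 0.0], [-0.14, 0.99, 0.002], [-0.001, 0.002, -1.0]]
contact_force: [1.1, 4.9, 0.1]
grip_width: 0.0321
```

>>> apply_moves(
  commands=[
    [0.032,0,-0.0045,0,-0.2],
  ],
)

```text
t: 12.65
tool_pos: [0.4653, -0.0278, 0.0686]
eef_rot: [[-0.986, -0.168, 0.0], [-0.168, 0.986, 0.002], [-0.001, 0.001, -1.0]]
contact_force: [0.9, 5.1, 0.9]
grip_width: 0.0319
```

>>> apply_moves(
  commands=[
    [0.032,0,-0.0045,0,-0.2],
  ],
)

```text
t: 12.75
tool_pos: [0.466, -0.0323, 0.0685]
eef_rot: [[-0.981, -0.196, 0.0], [-0.196, 0.981, 0.002], [-0.001, 0.001, -1.0]]
contact_force: [0.8, 4.3, 0.8]
grip_width: 0.0321
```

```bash
python3 st.py
```

```text
t 12.75 [ 0.466  -0.0323  0.0685] radius 0.1648 ang(h of tcp) 0.362 tool x h 0.371 F tool [-1.58  4.03 -0.8 ]
block ((335.9853820800781, 156.56829833984375), (28.705486297607422, 13.968606948852539), 12.094757080078125) along 0.11262937640511185
........#######..................####################YYYYYYYYYYYYYYYYYYYYYYYYYYYYYYYYYYYYYYYY#########################################......
yellow 0.09300000000000005 0.1320000000000001 jaw first # [np.float64(0.048), np.float64(0.055), np.float64(0.073), np.float64(0.093), np.float64(0.133), np.float64(0.174)]
```

>>> apply_moves(
  commands=[
    [0.032,0,-0.0045,0,-0.2],
  ],
)

```text
t: 12.9
tool_pos: [0.4669, -0.0366, 0.0685]
eef_rot: [[-0.975, -0.222, 0.0], [-0.222, 0.975, 0.002], [-0.001, 0.001, -1.0]]
contact_force: [1.1, 5.2, 0.6]
grip_width: 0.032
```

>>> apply_moves(
  commands=[
    [0.032,0,-0.0045,0,-0.2],
  ],
)

```text
t: 13.0
tool_pos: [0.4679, -0.041, 0.0685]
eef_rot: [[-0.968, -0.25, 0.0], [-0.25, 0.968, 0.002], [-0.001, 0.001, -1.0]]
contact_force: [1.1, 5.6, -0.0]
grip_width: 0.0324
```

>>> apply_moves(
  commands=[
    [0.032,0,-0.0045,0,-0.2],
  ],
)

```text
t: 13.1
tool_pos: [0.469, -0.0452, 0.0685]
eef_rot: [[-0.961, -0.277, 0.0], [-0.277, 0.961, 0.002], [-0.001, 0.002, -1.0]]
contact_force: [0.8, 7.1, 0.6]
grip_width: 0.0319
```

```bash
python3 st.py
```

```text
t 13.1 [ 0.469  -0.0452  0.0685] radius 0.1648 ang(h of tcp) 0.442 tool x h 0.455 F tool [-2.76  6.58 -0.57]
block ((336.0192565917969, 156.40383911132812), (28.829069137573242, 13.728127479553223), 11.309932708740234) along 0.1130747914814109
........########.................#####################YYYYYYYYYYYYYYYYYYYYYYYYYYYYYYYYYYYYYYY#########################################......
yellow 0.09400000000000006 0.1320000000000001 jaw first # [np.float64(0.048), np.float64(0.056), np.float64(0.073), np.float64(0.094), np.float64(0.133), np.float64(0.174)]
```

Force is rising to 7 N, so the grip is starting.

>>> apply_moves(
  commands=[
    [0.032,0,-0.0045,0,-0.2],
  ],
)

```text
t: 13.25
tool_pos: [0.4702, -0.0491, 0.0685]
eef_rot: [[-0.953, -0.303, 0.0], [-0.303, 0.953, 0.002], [-0.001, 0.002, -1.0]]
contact_force: [-0.3, 8.3, 0.5]
grip_width: 0.032
```

```bash
python3 st.py | head -1
```

```text
t 13.25 [ 0.4702 -0.0491  0.0685] radius 0.1648 ang(h of tcp) 0.467 tool x h 0.483 F tool [-2.25  8.   -0.5 ]
```

>>> apply_moves(
  commands=[
    [0.032,0,-0.003,0,-0.13],
  ],
)

```text
t: 13.4
tool_pos: [0.4711, -0.052, 0.0685]
eef_rot: [[-0.947, -0.321, -0.0], [-0.321, 0.947, 0.003], [-0.001, 0.002, -1.0]]
contact_force: [0.1, 7.4, 1.1]
grip_width: 0.0318
```

>>> apply_moves(
  commands=[
    [0.032,0,-0.002,0,-0.1],
  ],
)

```text
t: 13.5
tool_pos: [0.4717, -0.0539, 0.0685]
eef_rot: [[-0.943, -0.334, -0.0], [-0.334, 0.943, 0.003], [-0.001, 0.003, -1.0]]
contact_force: [-0.3, 7.9, 1.9]
grip_width: 0.0316
```

```bash
python3 st.py
```

```text
t 13.5 [ 0.4717 -0.0539  0.0685] radius 0.1648 ang(h of tcp) 0.497 tool x h 0.515 F tool [-2.33  7.61 -1.88]
block ((336.0192565917969, 156.40383911132812), (28.829069137573242, 13.728127479553223), 11.309932708740234) along 0.1130747914814109
........########.................#####################YYYYYYYYYYYYYYYYYYYYYYYYYYYYYYYYYYYYYYY#########################################......
yellow 0.09400000000000006 0.1320000000000001 jaw first # [np.float64(0.048), np.float64(0.056), np.float64(0.073), np.float64(0.094), np.float64(0.133), np.float64(0.174)]
```

>>> apply_moves(
  commands=[
    [0.032,0,-0.004,0,-0.17],
  ],
)

```text
t: 13.65
tool_pos: [0.4729, -0.0572, 0.0685]
eef_rot: [[-0.934, -0.356, -0.001], [-0.356, 0.934, 0.003], [-0.001, 0.003, -1.0]]
contact_force: [-0.8, 8.3, 2.2]
grip_width: 0.0316
```

>>> apply_moves(
  commands=[
    [0.032,0,0,0,0],
    [0.032,0,0,0,0],
    [0.032,0,0,0,0],
  ],
)

```text
t: 13.95
tool_pos: [0.473, -0.0578, 0.0685]
eef_rot: [[-0.935, -0.355, -0.0], [-0.355, 0.935, 0.002], [-0.0, 0.002, -1.0]]
contact_force: [-0.1, 6.9, 1.7]
grip_width: 0.0315
```

```bash
python3 st.py
```

```text
t 13.95 [ 0.473  -0.0578  0.0685] radius 0.1649 ang(h of tcp) 0.522 tool x h 0.538 F tool [-2.38  6.44 -1.67]
block ((336.0292663574219, 156.3634033203125), (28.705486297607422, 13.689234733581543), 12.094757080078125) along 0.11318516092268664
........########.................#####################YYYYYYYYYYYYYYYYYYYYYYYYYYYYYYYYYYYYYYY#########################################......
yellow 0.09400000000000006 0.1320000000000001 jaw first # [np.float64(0.048), np.float64(0.056), np.float64(0.073), np.float64(0.094), np.float64(0.133), np.float64(0.174)]
```

A force of 6.4–6.9 N is left on stopping, which counts as a firm grip. The block has stopped against the fence. Letting go: unload, open, rise.

>>> apply_moves(
  commands=[
    [0.032,0,0.003,0,0],
    [0.045,0,0.003,0,0],
    [0.045,0,0.003,0,0],
    [0.045,0,0.003,0,0],
  ],
)

```text
t: 14.4
tool_pos: [0.4718, -0.0561, 0.0681]
eef_rot: [[-0.934, -0.357, -0.001], [-0.357, 0.934, 0.001], [0.0, 0.001, -1.0]]
contact_force: [0.8, 5.0, -0.9]
grip_width: 0.0448
```

>>> apply_moves(
  commands=[
    [0.045,0,0,-0.03,0],
    [0.045,0,0,-0.07,0],
    [0.045,0,0,-0.11,0],
    [0.045,0.05,0,-0.13,0],
    [0.045,0.09,0,-0.13,0],
  ],
)

```text
t: 14.9
tool_pos: [0.388, -0.0903, 0.2016]
eef_rot: [[-0.934, -0.357, 0.003], [-0.357, 0.934, -0.003], [-0.002, -0.004, -1.0]]
contact_force: [-1.0, -1.0, 0.9]
grip_width: 0.045
```

>>> apply_moves(
  commands=[
    [0.045,0,0.045,0,0],
    [0.045,0,0.09,0,0],
    [0.045,0,0.13,0,0],
    [0.045,0,0.13,0,0],
    [0.045,0,0.13,0,0],
  ],
)

```text
t: 15.4
tool_pos: [0.3415, 0.0324, 0.1988]
eef_rot: [[-0.934, -0.359, 0.002], [-0.359, 0.933, -0.002], [-0.001, -0.002, -1.0]]
contact_force: [-0.7, -0.3, 0.0]
grip_width: 0.0447
```

```bash
python3 st.py; python3 look.py
python3 - <<'E'
from h import *
b=snapshot("side"); a=snapshot("top")
A=cv2.resize(a["img"][110:275,270:400],None,fx=3.4,fy=3.4,interpolation=cv2.INTER_CUBIC)[:450]
B=cv2.resize(b["img"][210:310,275:445],(765,450),interpolation=cv2.INTER_CUBIC)
I=np.hstack([A,B]); save({"img":cv2.resize(I,(800,int(450*800/I.shape[1])))},"end")
E
```

```text
t 15.4 [0.3415 0.0324 0.1988] radius 0.2885 ang(h of tcp) 0.056 tool x h 0.541 F tool [ 0.73 -0.05 -0.05]
block ((336.0192565917969, 156.40383911132812), (28.829069137573242, 13.728127479553223), 11.309932708740234) along 0.1130747914814109
........########.................#####################YYYYYYYYYYYYYYYYYYYYYYYYYYYYYYYYYYYYYYY#########################################......
yellow 0.09400000000000006 0.1320000000000001 jaw first # [np.float64(0.048), np.float64(0.056), np.float64(0.073), np.float64(0.094), np.float64(0.133), np.float64(0.174)]
15.5 [0.3417 0.0316 0.1984] [-0.11 -0.88  0.23]
(array([336.6, 255.1]), [332, 248, 12, 17, 128]) (array([309.1, 264.2]), [304, 254, 11, 22, 196])
handle 0.30661263717945175 0.16163227177351025
-0.35 [[324.9, 245.0], [324.9, 257.1]]
0 [[328.3, 247.7], [328.3, 259.9]]
0.35 [[333.3, 249.6], [333.2, 261.8]]
```

View pics/end.png

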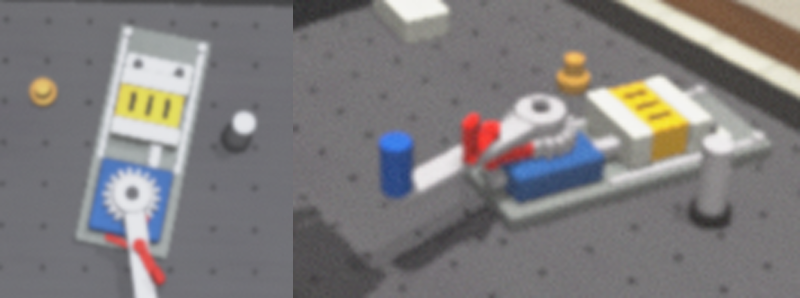

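The final pictures show the block closed between jaw and fence, the lever on the closing side and the robot clear. The block's image position has not changed since release. Handing in.

```bash
python3 -c "
from rig import *
print(hand_in())"
```

```text
the job is handed in; nothing more can be done
None
```

I flipped the red tab fully to the closing side. One closing stroke, one run back and a second closing stroke then pushed the block against the fence. After that I let go and handed in at about 15.5 s of the 64 s, with no verdict reported.

**Last checks that passed:**
- **Grip force:** about 8.3 N at the knob while moving and 6.4–6.9 N left on stopping. Both are in the firm range, the moving force only just.
- **Block:** no visible gap to jaw or fence, and it did not shift when I released the handle.
- **Lever:** on the closing side.
- **Robot:** clear of everything.
- **Bystanders:** the nearby ones looked undisturbed; I did not measure any of them.

**What disagreed or went wrong:**
- **Tip height:** the fingertips looked about 27 mm higher in the side camera than the reported height. My first push passed over the tab, so I lowered the tool by that much and the second push flipped it.
- **Handle after release:** it stands near 0.3 rad, though the tool had pushed it to about 0.5 rad. It probably sprang back. Jaw and block did not move visibly, but I could not measure the grip force directly after release.

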